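# Slide the spice caddy up onto its raised dock

### The job

Take the wooden spice caddy by its pull tab and slide it along the worktop until its leading end meets the step of the low wooden dock, then lift just that leading edge onto the step while the rear edge still rests on the worktop. Slide it on (do not carry it) until it stands flat and straight wholly on the dock, then push it gently home, by feel, until the sprung rubber pad at the back gives a few millimetres, and leave it resting against the pad. Do not ram the step or the stop, and do not shift the mug, the tablet bottle or the lime.

Things in the scene. Friction and masses are not known exactly. Their poses are not given: they have to be found in the camera images.
- caddy: open crate of pale wood, 190 long (own x) x 120 wide (y), end walls 60 high, 8 thick, sides 54 high. Loose, 0.5 to 1 kg, centre of mass within 15 mm of mid-length; slides at roughly 2 to 7 N. Two jars (tops 115 above its underside, x from -28 to +18 mm) and a sachet are fixed in it. Origin: centre of the underside; +x: leading end with the tab, facing the dock; z up.
- caddy_tab (a point): top centre of the upright pull tab on the leading end wall: tab 8 thick along caddy x, 60 wide along y, standing 30 above the 60 high wall; this point is 91 mm ahead of the caddy's origin, 90 mm above its underside. 65 mm free behind it before the jars.
- caddy_front (a point): middle of the lower leading edge of the caddy (95 mm ahead of its origin, on the underside); it starts 10 to 65 mm short of the step
- caddy_rear (a point): middle of the lower rear edge of the caddy (95 mm behind its origin, on the underside)
- dock: fixed low plinth of darker wood, 280 long (own x) x 160 wide (y) x 18 high; origin at the centre of its underside. The step is its square upright end face at x = -140 mm, towards the caddy; +x is the way the caddy goes. Two side rails, 13 above the plinth top, from x = -95 to +95 mm, leave 138 mm between them. It must bear no more than 35 N.
- dock_edge (a point): middle of the top edge of the dock's step (dock x = -140 mm, 18 mm above the worktop; 267 mm before the stop block's origin); axes as the dock's
- stop: fixed wooden block (26 x 70 x 52 mm) across the far end of the dock's top; origin at the centre of its underside (dock x = +127 mm), axes as the dock's. It carries a round black rubber pad, 34 mm across, on a steel rod that points to -x; press it with no more than 15 N.
- stop_axis (a point): point in the stop block on the rod's axis, 28 mm above the block's origin. The rod's setting differs each time and is NOT reported: the free pad face stands 30 to 55 mm on the -x side of this point. The pad is sprung: it starts to give at about 1 N, takes 0.7 N more per mm and bottoms hard after 6 mm at about 5 N.
- mug: striped mug, 90 mm across, 97 high, bystander; origin at the centre of its underside
- vitamin: white tablet bottle with black cap, 55 across, 95 high, bystander; origin at the centre of its underside
- lime: lime, 56x44x44 mm, bystander; origin under its middle

How it is judged:
By the outcome, as a careful person would: the job done as asked, in the order asked, and still so for the second after the job is handed in, with the robot touching nothing.
It also fails if it takes over 72 s, if anything falls off the work surface, if the arm or the gripper's body presses on something with over 40 N, if the wrist force passes 120 N, or if a joint passes its speed limit or range.

### The arm

A 6-joint arm with a two-finger parallel gripper is mounted at the origin on the work surface; the furniture and walls round the work are solid. World frame = base frame: x ahead of the robot, y to its left, z up, the work surface at z = 0. Lengths are in mm, angles in rad, forces in N, time in s.
With the tool pointing down it reaches from about 300 to 775 mm from the base axis. Payload 14.6 kg.
Tool frame: the origin (TCP) lies between the finger pads; the fingertips stand manip.tip_reach ahead of it and the grasp point (between the pads) lies 5 mm behind it (manip.tip_reach is the distance from the TCP to the fingertips, in mm); z points along the fingers, y is the line along which they close (so a half turn about z gives the same grasp; the last joint's range is limited). The gripper opens to 94 mm and grips with 3 to 60 N. Pads are 16 mm wide; open, the fingers measure 119 mm over their backs; the gripper's body (75 mm by 177 mm) begins 78 mm behind the grasp point.
Start: joints at [-1.301, 0.3, 1.521, -0, 1.321, -0.067], TCP at [181.75, -519.092, 219.446] pointing down, gripper open.
Joint ranges: [-3.03, 3.03], [-0.79, 2.21], [0.23, 2.52], [-1.04, 4.18], [0, 3.07], [-2.55, 2.55]. Speed limits (rad/s): [2.22, 2.22, 2.57, 3.14, 3.14, 3.14].

### API

Orientations are given as [roll, pitch, yaw] about the fixed x, y, z axes, in that order (R = Rz(yaw) Ry(pitch) Rx(roll)).
In Python, from cell import manip gives the robot as it stands. The module is installed in compiled form; this text tells all that it offers.
- The arm moves only by the shell command python3 -m creep 'ROWS' [FORCE]. ROWS is JSON, a list of rows, each a list of 3 entries, a list of its own where there are three numbers: the opening, from -1 (shut) to 1 (fully open), then the shift along the tool's x, y, z in cm, then the turn about the tool's z in units of 5 degrees (1.0 is 5 degrees). In form: [[grip, [tx, ty, tz], roll], ...]. A call has 1 to 12 rows; each row is the pose to reach, as a shift and turn from the pose commanded when the call began, along the tool's axes at that moment; what a row does not reach only later rows make up. A row lasts 1/10 s, in which the tool goes at most 50 mm and 8.59 degrees, less where a joint would pass 70% of its speed; a pose out of reach is approached as far as the arm can. A call with a gripper value outside its range is refused whole. The fingers move at their own pace and stop on an object; FORCE is the grip in N (left out, the last holds). Time passes only in rows, so rows that repeat a pose let the fingers close. It gives the time, the measured TCP pose, the force, the opening and the grip force at its end, in the units of the state.
- manip.read_state(): the state, without advancing time (a new reading comes with each control period).
- manip.camera(name): name is "side" or "top" or "wrist"; returns the picture (400x640x3 uint8, red, green, blue); there is no depth.
- manip.camera_params(name): a dict with "fovy" (degrees; the focal length in pixels is half the picture's height over the tangent of half this angle, whatever the lens; pixels are square), "cx", "cy" (the principal point, pixels), "origin" and "attitude" of the camera in the world. Camera axes: x right, y down, z forward; pixel columns grow to the right and rows downward; lengths in mm; the calibration is good to about 2 mm. The wrist camera is an equidistant fisheye: a pixel r from the principal point sees the ray r / f radians off the axis. A picture is of the moment at which its call begins: read the wrist's pose just before it. camera_params takes no time and is no camera call; for the wrist camera it gives the pose at the moment of the call.
- manip.sign_off(): hands the job in; it is judged then, once.
The state is a dict: "clock": time; "joints": joint angles; "qd": joint speeds; "effort": joint torques, N m; "eef_pos": TCP position; "eef_rot": TCP orientation; "wrist_force": force on the tool from outside, world axes, zero at the start; "moment": the same for the moment, N m; "finger_gap": finger opening in mm; "finger_force": force on a finger pad.
Only numpy, scipy, OpenCV 4.12 (cv2) and the standard library are available. Lean on these libraries where they do the work, as an engineer would, in place of code of your own. Each camera call takes 0.05 s, during which the arm holds its last target. There are 200 camera calls.

## Working session

There is one attempt and no reset: what is moved stays moved. The work goes in short steps, Python scripts to look and compute and a shell command to move; the robot and the scene stay as the last step left them, time stands still between calls to the robot, and variables do not carry over. Pictures are saved under pics/ and viewed, at most 10 in all, crops included, and the job is handed in when it is done.

```bash
mkdir -p pics; python3 - <<'E'
from cell import manip
import cv2
s=manip.read_state();print(s, manip.tip_reach)
for n in ("top","side","wrist"):
    print(n,manip.camera_params(n))
    cv2.imwrite(f"pics/{n}0.png",manip.camera(n)[:,:,::-1])
E
```

```text
{'clock': 0.0, 'joints': array([-1.30061143e+00,  3.00496354e-01,  1.52161731e+00,  3.69582577e-05,
        1.32072822e+00, -6.66333644e-02]), 'qd': array([-0.00015225, -0.0008949 ,  0.00088105, -0.0009058 , -0.00028477,
       -0.00010119]), 'effort': array([-1.02736911e-03, -5.31805015e+01, -3.52732480e+01,  7.07761617e-02,
        2.43626320e-02, -1.29129930e-04]), 'eef_pos': array([ 181.6840098 , -518.84079916,  218.85715573]), 'eef_rot': array([-3.14034858e+00, -1.18896816e-04,  3.36809023e-01]), 'wrist_force': array([-0.37027605,  0.6624453 ,  0.53340304]), 'moment': array([-0.00052938, -0.01946362, -0.00427175]), 'finger_force': 0.0, 'finger_gap': 94.27774161361847} 14.0
top {'fovy': 47.91795379717361, 'cx': 321.23118453310406, 'cy': 194.36216629032305, 'origin': array([ 342.21067039, -202.86373964, 1498.1433268 ]), 'attitude': array([-3.06523758, -0.00507161, -1.58944682])}
side {'fovy': 44.95662398299493, 'cx': 318.1594387606944, 'cy': 196.27999271620192, 'origin': array([  283.69517183, -1245.80852997,  1091.39226213]), 'attitude': array([-2.34244195, -0.01902388, -0.14420844])}
wrist {'fovy': 65.70646984690485, 'cx': 320.5441480741244, 'cy': 196.76128862471865, 'origin': array([ 248.17672255, -496.82415321,  383.66634128]), 'attitude': array([ 2.89784575e+00,  1.09127142e-03, -1.23382400e+00])}
```

View pics/top0.png

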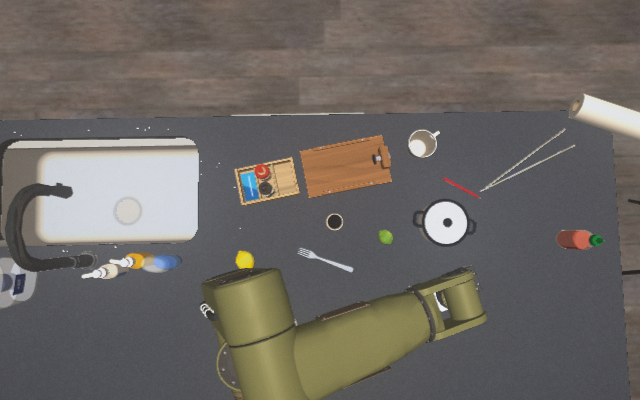

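View pics/side0.png

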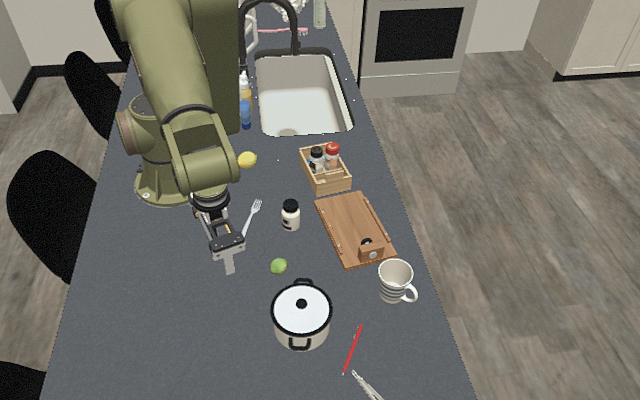

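```bash
cat > h.py <<'E'
import numpy as np, cv2
from cell import manip
from scipy.spatial.transform import Rotation as R
def cam(n):
    p=manip.camera_params(n); f=200/np.tan(np.radians(p['fovy']/2))
    return dict(f=f,c=np.array([p['cx'],p['cy']]),o=np.array(p['origin']),R=R.from_euler('xyz',p['attitude']).as_matrix(),fish=n=='wrist')
def proj(c,P):
    q=(np.atleast_2d(P)-c['o'])@c['R']
    if c['fish']:
        r=np.linalg.norm(q[:,:2],axis=1); th=np.arctan2(r,q[:,2]); return c['c']+c['f']*q[:,:2]*(th/np.maximum(r,1e-9))[:,None]
    return c['c']+c['f']*q[:,:2]/q[:,2:]
def ray(c,uv):
    d=(np.atleast_2d(uv)-c['c'])/c['f']
    if c['fish']:
        r=np.linalg.norm(d,axis=1,keepdims=True); v=np.hstack([d*np.sinc(r/np.pi),np.cos(r)])
    else: v=np.hstack([d,np.ones((len(d),1))])
    return v@c['R'].T
def back(c,uv,z):
    v=ray(c,uv); return c['o']+v*((z-c['o'][2])/v[:,2:])
def pose(x,y,yaw,pts):
    pts=np.atleast_2d(pts).astype(float); c,s=np.cos(yaw),np.sin(yaw)
    return np.c_[x+c*pts[:,0]-s*pts[:,1],y+s*pts[:,0]+c*pts[:,1],pts[:,2]]
E
python3 - <<'E'
import cv2
a=cv2.imread('pics/top0.png')[125:215,225:425]; cv2.imwrite('pics/topc.png',cv2.resize(a,None,fx=4,fy=4,interpolation=cv2.INTER_CUBIC))
a=cv2.imread('pics/side0.png')[135:285,290:420]; cv2.imwrite('pics/sidec.png',cv2.resize(a,None,fx=4,fy=4,interpolation=cv2.INTER_CUBIC))
E
```

```text
(no output)
```

View pics/topc.png

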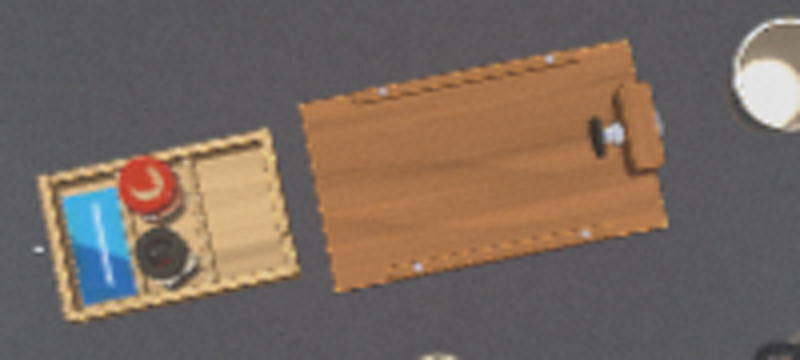

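View pics/sidec.png

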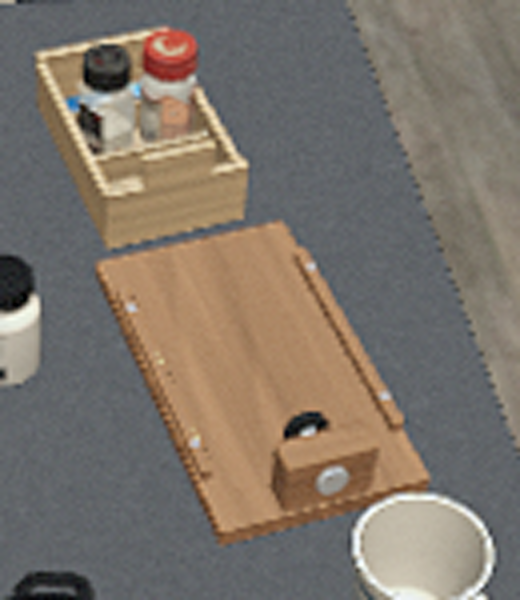

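```bash
cat > fit.py <<'E'
from h import *
from scipy.optimize import least_squares
T,S=cam('top'),cam('side')
def uv(l,o): return (np.array(l,float)+.5)/4-.5+np.array(o)
def fit(obs,x0):
    f=lambda p:np.concatenate([(proj(c,pose(*p,m))-u).ravel() for c,m,u in obs])
    r=least_squares(f,x0,loss='soft_l1'); return r.x,np.round(f(r.x),1)
tu=lambda l:uv(l,(225,125)); su=lambda l:uv(l,(290,135))
z=18
D,rd=fit([(T,[[-140,80,z],[140,80,z],[140,-80,z],[-140,-80,z]],tu([(301,105),(628,42),(667,226),(336,291)])),
 (S,[[-140,-80,z],[-140,80,z],[140,80,z]],su([(97,265),(285,223),(430,483)]))],[500,-250,-1.4])
C,rc=fit([(T,[[95,60,60],[95,-60,60],[-95,60,60],[-95,-60,60]],tu([(268,131),(298,272),(40,178),(68,320)])),
 (S,[[95,-60,0],[95,60,0],[95,-60,60],[95,60,60],[-95,-60,60],[-95,60,60]],su([(110,247),(245,218),(103,195),(247,165),(38,55),(170,32)]))],[500,0,-1.4])
print(D,np.degrees(D[2]),rd);print(C,np.degrees(C[2]),rc)
d=np.array([np.cos(D[2]),np.sin(D[2])]);n=np.array([-d[1],d[0]])
for q in ([95,0,0],[-95,0,0],[0,0,0],[91,0,90]):
    p=pose(*C,q)[0];print(q,p.round(1),'in dock:',((p[:2]-D[:2])@d).round(1),((p[:2]-D[:2])@n).round(1))
print('bystanders')
print('mug',back(T,[[423,144]],90),'lime',back(T,[[386,237]],22),'vit',back(T,[[334.5,222]],95))
# pad from top crop
print('pad top px z46', [((back(T,tu([q]),46)[0,:2]-D[:2])@d).round(1) for q in [(592,137),(603,136)]])
E
python3 fit.py
```

```text
[ 548.44267361 -295.89035842   -1.39920836] -80.16873363786057 [ 0.  -0.6  0.8 -0.5  0.7  0.4  0.3  0.1 -0.3 -0.9 -0.2 -0.5 -0.  -0.7]
[499.62863395 -38.07723506  -1.38665714] -79.44960159193529 [ 0.4 -0.8  0.3  0.3 -0.5 -0.8 -0.5  0.2 -1.1  1.  -0.3  0.5  1.   0.3
  0.5  0.1 -0.6 -0.7 -0.5 -1.5]
[95, 0, 0] [ 517.  -131.5    0. ] in dock: -167.4 -2.9
[-95, 0, 0] [482.2  55.3   0. ] in dock: -357.4 -5.3
[0, 0, 0] [499.6 -38.1   0. ] in dock: -262.4 -4.1
[91, 0, 90] [ 516.3 -127.5   90. ] in dock: -171.4 -2.9
bystanders
mug [[ 603.9178369 -537.4174311   90.       ]] lime [[ 311.38998006 -421.48774582   22.        ]] vit [[ 362.39103791 -251.66555574   95.        ]]
pad top px z46 [np.float64(87.7), np.float64(96.7)]
```

```bash
python3 -m creep '[[1,[2,-1.2,0],-0.7],[1,[5,-2.9,0],-1.8],[1,[9,-5.2,0],-3.3],[1,[13.5,-7.9,0],-5],[1,[18,-10.5,0],-6.6],[1,[22.5,-13.1,0],-8.2],[1,[27,-15.7,0],-9.9],[1,[31.5,-18.3,0],-11.5],[1,[36,-21,0],-13.1],[1,[40,-23.3,0],-14.6],[1,[43,-25,0],-15.8],[1,[44.5,-25.9,0],-16.25]]'
python3 -m creep '[[1,[0,0,0],0],[1,[0,0,0],0],[1,[0,0,0],0]]'
python3 - <<'E'
from h import *
c=cam('wrist'); im=manip.camera('wrist'); s=manip.read_state()
np.save('c1.npy',c,allow_pickle=True); cv2.imwrite('pics/w1.png',im[:,:,::-1]); print(s['clock'],s['eef_pos'],s['eef_rot'],s['joints'],s['wrist_force'])
E
```

```text
clock: 1.35
eef_pos: [517.7, -124.7, 219.1]
eef_rot: [-3.141, -0.0, 1.762]
wrist_force: [-1.0, 0.0, -0.2]
finger_gap: 94.4
finger_force: 0.0
clock: 1.65
eef_pos: [515.6, -128.4, 219.4]
eef_rot: [-3.141, -0.0, 1.753]
wrist_force: [-0.1, 0.0, -0.1]
finger_gap: 93.5
finger_force: 0.0
1.7 [ 515.60327157 -128.52754703  219.4969612 ] [-3.14152884e+00  8.44114225e-05  1.75283170e+00] [-3.13178220e-01  2.58419828e-01  1.57383107e+00 -1.08276595e-04
  1.30935780e+00 -4.95185600e-01] [-0.12851711 -0.60125334 -0.21523012]
```

View pics/w1.png

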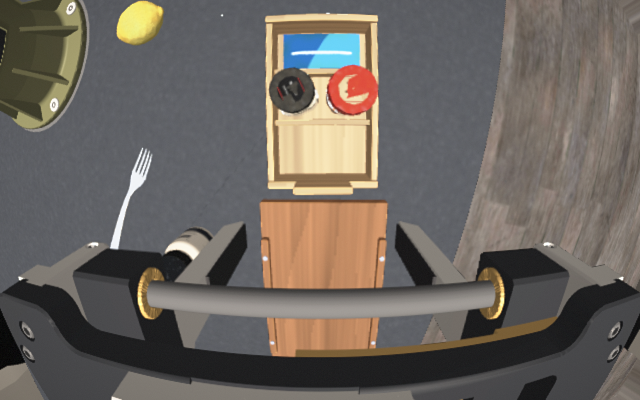

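```bash
cat > fit2.py <<'E'
from fit import *
W=np.load('c1.npy',allow_pickle=True).item()
im=cv2.imread('pics/w1.png'); cv2.imwrite('pics/w1c.png',cv2.resize(im[150:280,230:420],None,fx=4,fy=4,interpolation=cv2.INTER_CUBIC))
print('pred caddy',proj(W,pose(*C,[[95,-60,60],[95,60,60],[-95,-60,60],[-95,60,60],[95,-30,90],[95,30,90],[87,-30,90],[87,30,90]])).round(1).tolist())
print('pred dock',proj(W,pose(*D,[[-140,-80,18],[-140,80,18],[140,-80,18],[140,80,18]])).round(1).tolist())
E
python3 fit2.py | grep pred
```

```text
pred caddy [[265.6, 189.2], [376.4, 189.1], [264.1, 15.3], [377.2, 15.1], [290.4, 195.8], [351.6, 195.7], [290.2, 187.8], [351.7, 187.7]]
pred dock [[258.6, 202.7], [387.3, 204.1], [271.4, 368.4], [369.7, 369.2]]
```

View pics/w1c.png

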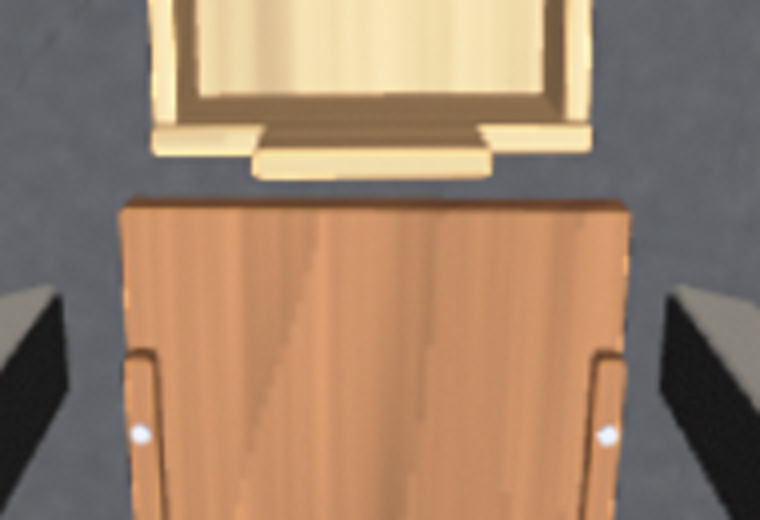

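```bash
cat >> fit2.py <<'E'
Cm=[[95,-60,60],[95,60,60],[-95,-60,60],[-95,60,60],[95,-30,90],[95,30,90],[87,-30,90],[87,30,90]]
Cu=np.array([(268,189),(378,188.2),(265,15.5),(378,15.5),(293.2,194.7),(352.7,194.4),(294.5,187.5),(352.7,187)])
C2,r=fit([(W,Cm,Cu)],C); print('W C',C2,np.degrees(C2[2]),r)
# dock: edge corners + rails front ends (assume top of rails z31)
Du=np.array([(260.2,202),(387.4,202.4)])
v=back(W,Du,18); print('dock corners',v.round(1), 'yaw',np.degrees(np.arctan2(v[1,0]-v[0,0],-(v[1,1]-v[0,1])))) 
e=v[1]-v[0]; print('width',np.linalg.norm(e),'yaw dock', np.degrees(np.arctan2(e[1],e[0]))-90,'edge mid',v.mean(0))
print('tab',pose(*C2,[91,0,90]),'front',pose(*C2,[95,0,0]))
y=C2[2]; ax=np.array([np.cos(y),np.sin(y)]);ay=np.array([-ax[1],ax[0]])
m=v.mean(0)[:2]-pose(*C2,[95,0,0])[0,:2]; print('gap',m@ax,'lat',m@ay, 'orig', (pose(*D,[-140,0,0])[0,:2]))
E
python3 fit2.py | sed -n '/W C/,$p'
```

```text
W C [501.06227456 -37.26302245  -1.38065309] -79.1055952991324 [-0.5  0.1  0.3  0.1  0.  -0.4  0.1 -1.1 -0.6  0.7  1.   0.6 -2.2 -0.1
  1.2 -0. ]
dock corners [[ 447.6 -170.3   18. ]
 [ 603.  -142.2   18. ]] yaw 100.26634195089514
width 157.87816517238517 yaw dock -79.73365804910487 edge mid [ 525.29627201 -156.24794479   18.        ]
tab [[ 518.26123339 -126.62294532   90.        ]] front [[ 519.01723158 -130.55085402    0.        ]]
gap 26.420692393955456 lat 1.3091358526344283 orig [ 524.53806395 -157.94627686]
```

```bash
python3 -m creep '[[1,[0.1,0.2,1],0],[1,[0.1,0.2,2.5],0],[1,[0.1,0.2,4],0],[1,[0.1,0.2,5.5],0],[1,[0.1,0.2,7],0],[1,[0.1,0.2,8.5],0],[1,[0.1,0.2,10],0],[1,[0.1,0.2,11.2],0],[1,[0.1,0.2,12.2],0],[1,[0.1,0.2,13],0],[1,[0.1,0.2,13.6],0],[1,[0.1,0.2,14],0]]'
python3 -m creep '[[1,[0,0,0.1],0],[1,[0,0,0.1],0],[1,[0,0,0.1],0]]'
```

```text
clock: 2.9
eef_pos: [518.0, -126.2, 79.1]
eef_rot: [-3.142, -0.0, 1.755]
wrist_force: [-0.2, 0.2, 0.1]
finger_gap: 94.2
finger_force: 0.0
clock: 3.2
eef_pos: [518.1, -126.3, 78.8]
eef_rot: [3.141, 0.0, 1.755]
wrist_force: [-0.8, 0.5, -0.0]
finger_gap: 93.9
finger_force: 0.0
```

```bash
python3 -m creep '[[0.6,[0,0,0],0],[0.5,[0,0,0],0],[0.4,[0,0,0],0],[0.35,[0,0,0],0],[0.3,[0,0,0],0],[0.25,[0,0,0],0],[0.2,[0,0,0],0],[0,[0,0,0],0],[0,[0,0,0],0],[0,[0,0,0],0]]' 20
```

```text
clock: 4.2
eef_pos: [517.8, -126.3, 78.5]
eef_rot: [-3.141, 0.0, 1.755]
wrist_force: [-3.8, -1.6, 2.9]
finger_gap: 59.9
finger_force: 20.0
```

```bash
python3 -m creep '[[0,[-0.1,0,0],0],[0,[-0.3,0.03,0],0.02],[0,[-0.5,0.05,0],0.04],[0,[-0.7,0.08,0],0.06],[0,[-0.9,0.1,0],0.08],[0,[-1.1,0.12,0],0.1],[0,[-1.3,0.14,0],0.12],[0,[-1.5,0.16,0],0.14],[0,[-1.7,0.18,0],0.14],[0,[-1.8,0.2,0],0.14],[0,[-1.9,0.2,0],0.14],[0,[-2,0.2,0],0.14]]'
python3 -m creep '[[0,[-0.05,0,0],0],[0,[-0.1,0,0],0],[0,[-0.1,0,0],0],[0,[-0.1,0,0],0]]'
python3 - <<'E'
from h import *
s=manip.read_state()
a=s['eef_rot'][2]; print('fwd',-(s['wrist_force'][:2]@[np.cos(a),np.sin(a)]),np.degrees(a))
E
```

```text
clock: 5.4
eef_pos: [523.7, -144.6, 78.4]
eef_rot: [3.141, -0.002, 1.743]
wrist_force: [-1.3, 6.4, 3.1]
finger_gap: 59.8
finger_force: 20.0
clock: 5.8
eef_pos: [523.9, -145.7, 78.4]
eef_rot: [3.141, -0.001, 1.742]
wrist_force: [-0.6, 5.7, 2.6]
finger_gap: 59.6
finger_force: 20.0
fwd -5.719422283276736 99.83367473318985
```

```bash
for i in 1; do python3 -m creep '[[0,[-0.05,0,0],0],[0,[-0.1,0,0],0],[0,[-0.15,0,0],0],[0,[-0.2,0,0],0],[0,[-0.2,0,0],0]]'; done | grep -E 'pos|wrist'
python3 -m creep '[[0,[-0.05,0,0],0],[0,[-0.1,0,0],0],[0,[-0.1,0,0],0]]'| grep -E 'pos|wrist'
```

```text
eef_pos: [524.3, -147.6, 78.4]
wrist_force: [-0.5, 5.9, 3.0]
eef_pos: [524.4, -148.6, 78.5]
wrist_force: [-0.5, 6.1, 2.5]
```

```bash
python3 -m creep '[[0,[-0.05,0,0],0],[0,[-0.1,0,0],0],[0,[-0.1,0,0],0]]'| grep -E 'pos|wrist'
```

```text
eef_pos: [524.6, -149.6, 78.5]
wrist_force: [-0.8, 5.6, 3.6]
```

```bash
python3 -m creep '[[0,[-0.05,0,0],0],[0,[-0.1,0,0],0],[0,[-0.1,0,0],0]]'| grep -E 'pos|wrist'
```

```text
eef_pos: [524.8, -150.6, 78.4]
wrist_force: [-1.5, 5.8, 2.1]
```

```bash
python3 -m creep '[[0,[-0.05,0,0],0],[0,[-0.1,0,0],0],[0,[-0.1,0,0],0]]'| grep -E 'pos|wrist'
```

```text
eef_pos: [524.9, -151.5, 78.4]
wrist_force: [-1.5, 5.4, 2.6]
```

```bash
python3 -m creep '[[0,[-0.05,0,0],0],[0,[-0.1,0,0],0],[0,[-0.1,0,0],0]]'| grep -E 'pos|wrist'
```

```text
eef_pos: [525.1, -152.3, 78.4]
wrist_force: [-2.1, 8.7, 3.7]
```

```bash
python3 -m creep '[[0,[-0.03,0,0],0],[0,[-0.05,0,0],0],[0,[-0.05,0,0],0]]'| grep -E 'pos|wrist'
```

```text
eef_pos: [525.1, -152.4, 78.4]
wrist_force: [-1.8, 10.0, 4.7]
```

```bash
python3 -m creep '[[0,[0.1,0,0],0],[0,[0.2,0,0],0],[0,[0.33,0,-0.2],0],[0,[0.45,0,-0.45],0],[0,[0.57,0,-0.7],0],[0,[0.7,0,-0.95],0],[0,[0.82,0,-1.2],0],[0,[0.95,0,-1.45],0],[0,[1.08,0,-1.7],0],[0,[1.2,0,-1.9],0],[0,[1.35,0,-2.15],0],[0,[1.45,0,-2.3],0]]'
python3 -m creep '[[0,[0,0,0],0],[0,[0,0,0],0]]'
python3 - <<'E'
from h import *
a=np.vstack([cv2.resize(manip.camera('side')[130:280,270:430],None,fx=4,fy=4,interpolation=2)])
cv2.imwrite('pics/s2.png',a[:,:,::-1])
E
```

```text
clock: 9.3
eef_pos: [522.5, -139.5, 101.7]
eef_rot: [3.142, 0.0, 1.743]
wrist_force: [-0.6, -0.2, -4.9]
finger_gap: 59.8
finger_force: 20.0
clock: 9.5
eef_pos: [522.6, -139.6, 101.5]
eef_rot: [3.141, 0.0, 1.743]
wrist_force: [0.7, -1.3, -4.4]
finger_gap: 59.8
finger_force: 20.0
```

View pics/s2.png

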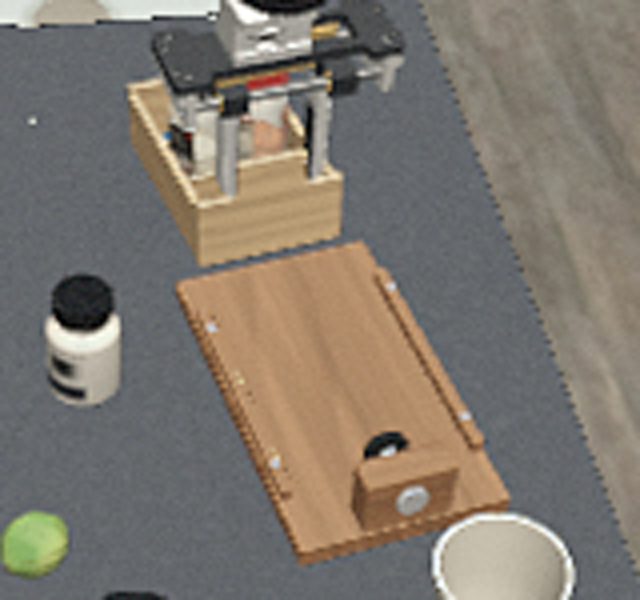

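```bash
python3 -m creep '[[0,[-0.2,0,0],0],[0,[-0.5,0,0],0],[0,[-0.9,0,0],0],[0,[-1.3,0,0],0],[0,[-1.8,0,0],0],[0,[-2.3,0,0],0],[0,[-2.8,0,0],0],[0,[-3.3,0,0],0],[0,[-3.8,0,0],0],[0,[-4.2,0,0],0],[0,[-4.5,0,0],0],[0,[-4.8,0,0],0]]'
python3 -m creep '[[0,[0,0,0],0],[0,[0,0,0],0]]'
python3 - <<'E'
from h import *
c=cam('wrist'); np.save('c2.npy',c,allow_pickle=True)
im=manip.camera('wrist'); cv2.imwrite('pics/w2.png',im[:,:,::-1])
E
```

```text
clock: 10.75
eef_pos: [530.8, -187.1, 101.4]
eef_rot: [-3.142, -0.0, 1.743]
wrist_force: [0.2, 2.3, -4.3]
finger_gap: 59.5
finger_force: 20.0
clock: 10.95
eef_pos: [530.9, -187.3, 101.7]
eef_rot: [3.141, 0.001, 1.743]
wrist_force: [-0.4, -2.1, -4.7]
finger_gap: 59.7
finger_force: 20.0
```

View pics/w2.png

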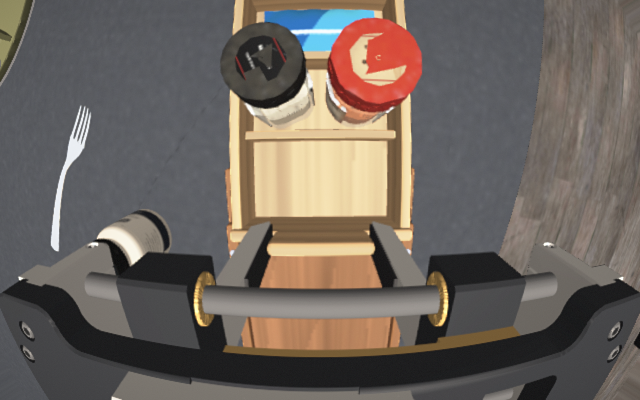

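```bash
python3 -m creep '[[0,[-0.2,0,-0.03],0],[0,[-0.5,0,-0.1],0],[0,[-0.9,0,-0.17],0],[0,[-1.3,0,-0.25],0],[0,[-1.7,0,-0.34],0],[0,[-2.1,0,-0.44],0],[0,[-2.5,0,-0.54],0],[0,[-2.9,0,-0.65],0],[0,[-3.2,0,-0.74],0],[0,[-3.5,0,-0.83],0],[0,[-3.7,0,-0.9],0],[0,[-3.85,0,-0.94],0]]'
python3 -m creep '[[0,[-0.1,0,-0.04],0],[0,[-0.3,0,-0.12],0],[0,[-0.5,0,-0.21],0],[0,[-0.7,0,-0.3],0],[0,[-0.9,0,-0.39],0],[0,[-1.1,0,-0.49],0],[0,[-1.3,0,-0.6],0],[0,[-1.5,0,-0.73],0],[0,[-1.65,0,-0.83],0],[0,[-1.8,0,-0.95],0],[0,[-1.92,0,-1.05],0],[0,[-2,0,-1.12],0]]'
```

```text
clock: 12.2
eef_pos: [537.4, -224.9, 110.9]
eef_rot: [3.142, -0.0, 1.743]
wrist_force: [-1.0, 2.6, -4.8]
finger_gap: 59.7
finger_force: 20.0
clock: 13.4
eef_pos: [540.8, -244.7, 122.1]
eef_rot: [-3.142, -0.0, 1.743]
wrist_force: [-1.1, 2.3, -6.8]
finger_gap: 59.9
finger_force: 20.0
```

```bash
python3 -m creep '[[0,[-0.15,0,0.12],0],[0,[-0.4,0,0.34],0],[0,[-0.65,0,0.58],0],[0,[-0.9,0,0.82],0],[0,[-1.15,0,1.07],0],[0,[-1.4,0,1.32],0],[0,[-1.6,0,1.54],0],[0,[-1.8,0,1.78],0],[0,[-1.95,0,1.95],0],[0,[-2.1,0,2.12],0],[0,[-2.2,0,2.26],0],[0,[-2.27,0,2.35],0]]'
python3 -m creep '[[0,[-0.05,0,0.05],0],[0,[-0.1,0,0.1],0],[0,[-0.15,0,0.15],0],[0,[-0.15,0,0.15],0]]'
```

```text
clock: 14.6
eef_pos: [544.8, -267.0, 98.5]
eef_rot: [3.141, 0.0, 1.743]
wrist_force: [0.6, -0.9, 1.4]
finger_gap: 59.6
finger_force: 20.0
clock: 15.0
eef_pos: [544.9, -268.1, 97.2]
eef_rot: [-3.141, -0.001, 1.743]
wrist_force: [-0.2, 3.9, 3.4]
finger_gap: 59.5
finger_force: 20.0
```

```bash
python3 -m creep '[[0,[-0.2,0,0],0],[0,[-0.5,0,0],0],[0,[-0.9,0,0],0],[0,[-1.3,0,0],0],[0,[-1.7,0,0],0],[0,[-2.1,0,0],0],[0,[-2.5,0,0],0],[0,[-2.9,0,0],0],[0,[-3.2,0,0],0],[0,[-3.5,0,0],0],[0,[-3.7,0,0],0],[0,[-3.8,0,0],0]]'
python3 -m creep '[[0,[-0.2,0,0],0],[0,[-0.5,0,0],0],[0,[-0.9,0,0],0],[0,[-1.3,0,0],0],[0,[-1.7,0,0],0],[0,[-2.1,0,0],0],[0,[-2.5,0,0],0],[0,[-2.9,0,0],0],[0,[-3.2,0,0],0],[0,[-3.5,0,0],0],[0,[-3.7,0,0],0],[0,[-3.8,0,0],0]]'
python3 - <<'E'
from h import *
T=manip.camera('top')[100:220,220:420]; S=manip.camera('side')[130:290,270:430]
a=cv2.resize(T,None,fx=3.9,fy=3.9,interpolation=2)
cv2.imwrite('pics/t3full.png',a[:,:,::-1]); cv2.imwrite('pics/s3.png',cv2.resize(S,None,fx=3.7,fy=3.7,interpolation=2)[:,:,::-1])
E
```

```text
clock: 16.2
eef_pos: [551.4, -305.0, 97.2]
eef_rot: [-3.141, -0.002, 1.743]
wrist_force: [-1.5, 8.4, 6.2]
finger_gap: 59.8
finger_force: 20.0
clock: 17.4
eef_pos: [557.9, -342.4, 97.2]
eef_rot: [-3.141, -0.002, 1.743]
wrist_force: [-2.3, 9.3, 5.1]
finger_gap: 59.8
finger_force: 20.0
```

View pics/s3.png

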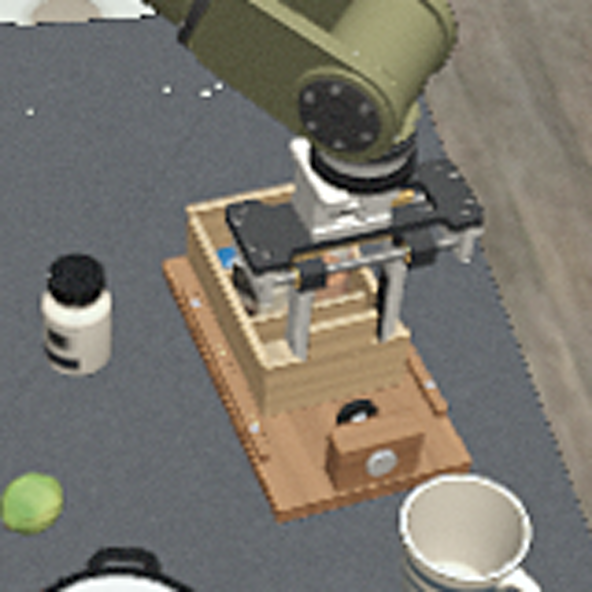

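```bash
python3 -m creep '[[0,[-0.15,0,-0.03],0],[0,[-0.35,0,-0.03],0],[0,[-0.55,0,-0.03],0],[0,[-0.75,0,-0.03],0],[0,[-0.95,0,-0.03],0],[0,[-1.15,0,-0.03],0],[0,[-1.35,0,-0.03],0],[0,[-1.5,0,-0.03],0],[0,[-1.6,0,-0.03],0],[0,[-1.7,0,-0.03],0],[0,[-1.75,0,-0.03],0],[0,[-1.8,0,-0.03],0]]'|grep -E 'pos|wrist'
python3 -m creep '[[0,[-0.07,0,0],0],[0,[-0.13,0,0],0],[0,[-0.2,0,0],0]]'|grep -E 'pos|wrist'
python3 -m creep '[[0,[-0.07,0,0],0],[0,[-0.13,0,0],0],[0,[-0.2,0,0],0]]'|grep -E 'pos|wrist'
```

```text
eef_pos: [560.9, -360.2, 97.2]
wrist_force: [-0.5, 7.3, 2.9]
eef_pos: [561.2, -362.1, 97.2]
wrist_force: [-1.8, 6.8, 3.3]
eef_pos: [561.6, -364.1, 97.2]
wrist_force: [-1.2, 7.3, 3.7]
```

```bash
python3 -m creep '[[0,[-0.05,0,0],0],[0,[-0.1,0,0],0],[0,[-0.15,0,0],0]]'|grep -E 'pos|wrist'
python3 -m creep '[[0,[-0.05,0,0],0],[0,[-0.1,0,0],0],[0,[-0.15,0,0],0]]'|grep -E 'pos|wrist'
python3 -m creep '[[0,[-0.05,0,0],0],[0,[-0.1,0,0],0],[0,[-0.15,0,0],0]]'|grep -E 'pos|wrist'
```

```text
eef_pos: [561.8, -365.5, 97.2]
wrist_force: [-1.5, 7.1, 4.3]
eef_pos: [562.1, -367.0, 97.2]
wrist_force: [-0.9, 6.9, 3.0]
eef_pos: [562.4, -368.5, 97.2]
wrist_force: [-1.4, 7.0, 3.8]
```

```bash
python3 -m creep '[[0,[-0.05,0,0],0],[0,[-0.1,0,0],0],[0,[-0.15,0,0],0]]'|grep -E 'pos|wrist'
python3 -m creep '[[0,[-0.05,0,0],0],[0,[-0.1,0,0],0],[0,[-0.15,0,0],0]]'|grep -E 'pos|wrist'
```

```text
eef_pos: [562.6, -370.0, 97.2]
wrist_force: [-1.3, 7.6, 3.2]
eef_pos: [562.9, -371.5, 97.2]
wrist_force: [-1.4, 7.2, 3.5]
```

```bash
python3 -m creep '[[0,[-0.05,0,0],0],[0,[-0.1,0,0],0],[0,[-0.15,0,0],0]]'|grep -E 'pos|wrist'
```

```text
eef_pos: [563.1, -372.9, 97.2]
wrist_force: [-0.7, 7.6, 3.1]
```

```bash
python3 -m creep '[[0,[-0.05,0,0],0],[0,[-0.1,0,0],0],[0,[-0.15,0,0],0]]'|grep -E 'pos|wrist'
python3 -m creep '[[0,[-0.05,0,0],0],[0,[-0.1,0,0],0],[0,[-0.15,0,0],0]]'|grep -E 'pos|wrist'
```

```text
eef_pos: [563.4, -374.4, 97.2]
wrist_force: [-1.6, 7.2, 2.9]
eef_pos: [563.6, -375.9, 97.2]
wrist_force: [-1.7, 7.2, 3.3]
```

```bash
python3 -m creep '[[0,[-0.05,0,0],0],[0,[-0.1,0,0],0],[0,[-0.15,0,0],0]]'|grep -E 'pos|wrist'
```

```text
eef_pos: [563.9, -377.4, 97.2]
wrist_force: [-1.3, 7.7, 4.0]
```

```bash
python3 -m creep '[[0,[-0.05,0,0],0],[0,[-0.1,0,0],0],[0,[-0.15,0,0],0]]'|grep -E 'pos|wrist'
```

```text
eef_pos: [564.2, -378.8, 97.2]
wrist_force: [-0.4, 6.7, 3.2]
```

```bash
python3 -m creep '[[0,[-0.05,0,0],0],[0,[-0.1,0,0],0],[0,[-0.15,0,0],0]]'|grep -E 'pos|wrist'
```

```text
eef_pos: [564.4, -380.2, 97.2]
wrist_force: [-1.6, 7.4, 3.6]
```

```bash
python3 -m creep '[[0,[-0.05,0,0],0],[0,[-0.1,0,0],0],[0,[-0.15,0,0],0]]'|grep -E 'pos|wrist'
```

```text
eef_pos: [564.7, -381.6, 97.2]
wrist_force: [-2.3, 9.4, 4.9]
```

```bash
python3 -m creep '[[0,[-0.05,0,0],0],[0,[-0.1,0,0],0],[0,[-0.15,0,0],0]]'|grep -E 'pos|wrist'
```

```text
eef_pos: [564.9, -382.9, 97.2]
wrist_force: [-3.3, 10.2, 5.5]
```

```bash
python3 -m creep '[[0,[-0.03,0,0],0],[0,[-0.06,0,0],0],[0,[-0.09,0,0],0]]'|grep -E 'pos|wrist'; python3 - <<'E'
from h import *
a=cv2.resize(manip.camera('top')[120:215,225:425],None,fx=4,fy=4,interpolation=2)
cv2.imwrite('pics/t4.png',a[:,:,::-1])
E
```

```text
eef_pos: [565.1, -383.7, 97.2]
wrist_force: [-2.3, 10.6, 5.8]
```

```bash
python3 -m creep '[[0.3,[0,0,0],0],[0.4,[0,0,0],0],[0.5,[0,0,0],0],[0.6,[0,0,0],0],[0.7,[0,0,0],0],[0.7,[0,0,0],0],[0.7,[0,0,0],0]]' 
python3 -m creep '[[0.7,[0,0,-0.5],0],[0.7,[0,0,-1.5],0],[0.7,[0,0,-3],0],[0.7,[0,0,-5],0],[0.7,[0,0,-7],0],[0.7,[0,0,-9],0],[0.7,[0,0,-11],0],[0.7,[0,0,-13],0],[0.7,[0,0,-14.5],0],[0.7,[0,0,-15],0],[0.7,[0,0,-15],0]]'
python3 - <<'E'
from h import *
c=cam('wrist');im=manip.camera('wrist');np.save('c5.npy',c,allow_pickle=True)
T=manip.camera('top')[100:220,225:425]
a=np.vstack([im,cv2.resize(im[200:300,200:440],(640,200))*0])[:400]
b=cv2.resize(T,(333,200),interpolation=2)
o=np.zeros((600,640,3),np.uint8);o[:400]=im;o[400:,:333]=b
S=manip.camera('side')[170:280,290:430];o[400:,340:595]=cv2.resize(S,(255,200),interpolation=2)
cv2.imwrite('pics/f5.png',o[:,:,::-1])
E
```

```text
clock: 24.25
eef_pos: [565.1, -385.1, 97.4]
eef_rot: [3.142, 0.0, 1.743]
wrist_force: [-0.3, 0.8, 0.7]
finger_gap: 79.5
finger_force: 0.0
clock: 25.35
eef_pos: [565.3, -385.1, 248.6]
eef_rot: [3.14, 0.001, 1.743]
wrist_force: [-0.3, -0.3, 0.1]
finger_gap: 79.7
finger_force: 0.0
```

View pics/f5.png

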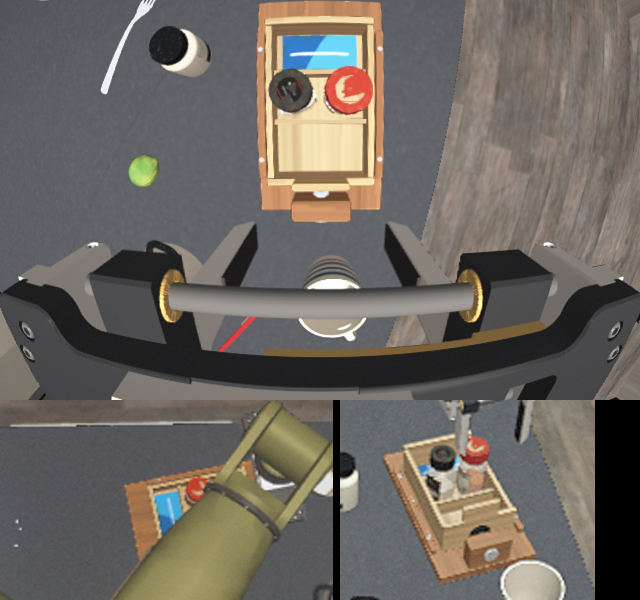

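```bash
python3 -c "
from cell import manip
print(manip.sign_off())"
```

```text
the job is handed in; nothing more can be done
None
```

The job is handed in with no verdict returned: the caddy stands flat and straight, wholly on the dock and against the pad, which I judge from the force gave about 3.5–4 mm. The gripper is clear, the final pictures show the mug, bottle and lime standing undisturbed, and the arm used about 25 s.

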